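# Raise the cleaning booth's sash to the green mark

## Task

Open the stamp-cleaning booth for work: with your fingertips beneath the yellow lip, push the counterweighted window up until the lip is level with the green pointers on the posts, then take the hand away and leave the window standing there. Only push it: do not pinch the lip or touch the glass or its frame, and leave the stamps, inks and other loose things where they are.

Things in the scene. Friction and masses are not known exactly. Their poses are not given: they have to be found in the camera images.
- booth: open-topped splash booth for cleaning stamps, clear walls 200 mm high, fixed to the table, 250 mm deep (x) by 370 mm wide (y). Origin: centre of its underside. Its -x side is the front, facing the robot, turned by up to 0.3 rad. At the front, posts 24 mm square, 440 mm high, at x = -110, y = -168 and +168 mm, joined at the top; below the sash a fixed grey sill 125 mm high at x = -110 mm
- sash (a joint): height of the sliding window (sash) above its lowest position, 0 to 0.175 m, straight up. Counterweights hidden in the posts balance it (to within about 1 N): it takes about 2 to 5 N at the lip to slide it up or down, and it stays where it is left
- lip_edge (a point): the middle of the length of the yellow lip, on the centre line of its rolled front edge (50 mm in front of the sash plane, 140 mm above the table when the sash is lowest). x points into the booth, y along the lip, z up. The yellow lip along the foot of the sash, 260 mm wide (y): a 10 mm thick shelf that sticks out towards the robot and ends in a round rolled front edge 16 mm in diameter, 58 mm out from the sash plane in all; free beneath. Push it up from beneath
- lip_top (a point): middle of the upper face of the black rubber strip, 250 x 44 mm, on top of the lip, its upper face 10.5 mm above the height of lip_edge; not for pinching
- glass_mid (a point): middle of the clear pane of the sash, 288 mm wide (308 mm with its thin aluminium frame), 6 mm thick, rising 110 mm above the lip; to be left untouched
- marker: the green height marker: two collars clipped to the posts, fixed, at one height, each with a flat pointer 8 mm thick and 14 mm wide that sticks out towards the robot beside an end of the lip, 31 mm clear of it. Its origin is at the height of the pointers' mid-thickness, which is the marked height, 230 to 290 mm above the table
- mark (a point): the point at the marked height (mid-thickness of the pointers) midway between the two pointers, straight above the line of lip_edge: the sash is at the mark when lip_edge meets this point
- stamp_wide: loose wooden hand stamp, 90 x 50 mm block 22 mm high with a turned knob, 62 mm high in all, on the table in front of the booth's +y side. Origin: centre of its underside (scissors: under the middle). A bystander
- stamp_small: loose wooden hand stamp, 50 x 50 mm block with a turned knob, 62 mm high, on the table in front of the booth's -y side. Origin: centre of its underside (scissors: under the middle). A bystander
- stamp_drying: loose wooden hand stamp, 70 x 50 mm, 62 mm high, standing inside the booth. Origin: centre of its underside (scissors: under the middle). A bystander
- ink_jar: loose yellow ink jar, diameter 60, height 70 mm, inside the booth. Origin: centre of its underside (scissors: under the middle). A bystander
- ink_bottle: loose amber bottle, diameter 56, height 150 mm, beside the booth (+y side). Origin: centre of its underside (scissors: under the middle). A bystander
- black_jar: loose black ink jar, diameter 70, height 80 mm, beside the booth (-y side). Origin: centre of its underside (scissors: under the middle). A bystander
- ink_pad: loose red ink pad in a grey case, 100 x 140 x 18 mm, flat on the table. Origin: centre of its underside (scissors: under the middle). A bystander
- scissors: loose scissors with green handles, 190 mm long, 10 mm high, flat on the table. Origin: centre of its underside (scissors: under the middle). A bystander

How it is judged:
By the outcome, as a careful person would: the job done as asked, in the order asked, and still so for the second after the job is handed in, with the robot touching nothing.
It also fails if it takes over 48 s, if anything falls off the work surface, if the arm or the gripper's body presses on something with over 40 N, if the wrist force passes 120 N, or if a joint passes its speed limit or range.

## Robot

A 6-joint arm with a two-finger parallel gripper is mounted at the origin on the work surface. World frame = base frame: x ahead of the robot, y to its left, z up, the work surface at z = 0. Lengths are in mm, angles in rad, forces in N, time in s.
With the tool pointing down it reaches from about 350 to 925 mm from the base axis. Payload 6.4 kg.
Tool frame: the origin (TCP) lies midway between the tips of the shut fingers; the grasp point (between the pads) lies 19 mm behind it; z points along the fingers, y is the direction in which the jaws open and shut (so a half turn about z gives the same grasp; the last joint's range is limited). The gripper opens to 94 mm and grips with 3 to 60 N. Pads are 16 mm wide; open, the fingers measure 119 mm over their backs; the gripper's body (75 mm by 177 mm) begins 78 mm behind the grasp point.
Start: joints at [-1.494, 0.245, 1.558, -0, 1.339, -0.174], TCP at [161.321, -629.674, 205.455] pointing down, gripper open.
Joint ranges: [-3.13, 3.13], [-1.02, 2.26], [0.13, 2.54], [-0.95, 4.09], [0.21, 2.88], [-2.74, 2.74]. Speed limits (rad/s): [2.57, 2.57, 3.14, 3.14, 3.14, 3.14].

## Interface

Orientations are given as a unit quaternion [x, y, z, w].
In Python, from rig import ctrl, hand, ik, viewer gives the robot as it stands. Calls block until the motion is done:
- ctrl.move_pose(position, orientation): joint-space move of the TCP to a pose.
- ctrl.line_to(position, frame=None, v=150): straight line of the TCP; frame=None keeps the orientation; v is the mean speed in mm/s.
- ctrl.goto_joints(angles): joint-space move.
- hand.command_gripper(opening, grasp_force=None): finger opening in mm; grasp_force is the grip in N (None keeps the last); returns when the fingers have stopped.
- ctrl.hold(seconds).
- ik(position, orientation): joint angles nearest the present ones, or None.
- ctrl.get_obs(): the state.
- viewer.grab_frame(name): name is "side" or "top"; returns a dict with "color" (420x560x3 uint8, red, green, blue), "depth" (420x560 float32, mm along the optical axis (not along the pixel's ray), 0 where there is no reading), "fx", "fy", "cx", "cy" (pixels), "world_to_cam" (4x4, takes a point from world to camera coordinates). Camera axes: x right, y down, z forward; pixel columns grow to the right and rows downward; lengths in mm; the calibration is good to about 2 mm. A picture is of the moment at which its call begins.
A pose or a line that the arm cannot do raises ctrl.Unreachable and nothing moves.
- ctrl.job_done(): hands the job in, once; it reports no verdict.
Trained networks look in a picture, given as the dict that the camera call returned (one of the last four; its "shot" number tells which), for a name from the list of things; names that differ only in an ending like _2 or _b are one class to them, and where a whole thing is asked for, a point or a joint stands for the part that bears it (a point fixed in the world has none). Each returns a list of dicts, best first, with "p" (0 to 1); they miss things now and then, are a little off and sometimes report something else, mostly with a low value. They report only what shows in the picture. A call takes as long as a camera call.
- viewer.cut_out(picture, name): "mask" (420x560 bool, what is visible of it) and "centre" ([column, row] in pixels, amid what is visible of it).
The state is a dict: "time_s": time; "joints": joint angles; "qvel": joint speeds; "joint_torque": joint torques, N m; "position": TCP position; "tool_rot": TCP orientation; "ft_force": force on the tool from outside, world axes, zero at the start; "torque": the same for the moment, N m; "finger_gap": finger opening in mm.
Only numpy, scipy, OpenCV 4.12 (cv2) and the standard library are available. Lean on these libraries where they do the work, as an engineer would, in place of code of your own. Each camera call takes 0.05 s, during which the arm holds its last target.

## Working session

There is one attempt and no reset: what is moved stays moved. The work goes in short steps, each a Python script; the robot and the scene stay as the last script left them, time stands still between calls to the robot, and variables do not carry over. Pictures are saved under pics/ and viewed, and the job is handed in when it is done.

```bash
mkdir -p pics; ls; python3 - <<'E'
from rig import ctrl, hand, ik, viewer
import cv2,numpy as np,pickle
for n in ["side","top"]:
    f=viewer.grab_frame(n); cv2.imwrite(f"pics/{n}0.png",f["color"][:,:,::-1])
    pickle.dump(f,open(f"{n}0.pkl","wb"))
    W=np.array(f["world_to_cam"]); print(n,f["fx"],f["cx"],f["cy"],W.round(3).tolist())
    for k in ["lip_edge","lip_top","marker","booth","glass_mid","stamp_wide","stamp_small"]:
        for d in viewer.cut_out(f,k)[:2]: print(n,k,round(d["p"],2),d["centre"],d["mask"].sum())
o=ctrl.get_obs();print(o)
E
```

```text
pics
side 490.54376932856997 277.1819527768148 208.51064751240162 [[0.134, -0.991, -0.016, -63.009], [-0.612, -0.07, -0.788, 484.12], [0.78, 0.115, -0.616, 1217.196], [0.0, 0.0, 0.0, 1.0]]
side lip_edge 0.78 [251.2, 198.9] 2072
side lip_top 0.73 [253.7, 197.3] 1924
side lip_top 0.19 [205.5, 243.9] 389
side marker 0.6 [319.1, 185.4] 204
side booth 0.78 [253.1, 201.0] 6298
side glass_mid 0.74 [250.2, 195.0] 2061
side stamp_wide 0.92 [202.7, 243.4] 420
side stamp_small 0.58 [321.5, 268.7] 302
top 445.6520838747261 276.77181562808863 212.63763579105077 [[-0.021, -1.0, -0.01, 30.443], [-0.998, 0.022, -0.06, 589.042], [0.061, 0.009, -0.998, 1418.895], [0.0, 0.0, 0.0, 1.0]]
top lip_edge 0.67 [266.7, 210.3] 2357
top lip_edge 0.23 [205.8, 205.7] 123
top lip_top 0.69 [267.1, 209.7] 2414
top marker 0.75 [324.6, 210.3] 322
top booth 0.83 [272.5, 173.5] 11977
top glass_mid 0.67 [267.4, 210.6] 2354
top stamp_wide 0.89 [203.3, 224.3] 458
top stamp_small 0.82 [325.8, 241.9] 213
{'time_s': 0.8, 'joints': array([-1.49412314e+00,  2.45087788e-01,  1.55775996e+00, -1.33502587e-06,
        1.33868154e+00, -1.74121994e-01]), 'qvel': array([ 0.00038416,  0.00043162, -0.00055185, -0.00246727, -0.00037892,
       -0.00078229]), 'joint_torque': array([ 1.43423378e-03, -4.15785885e+01, -3.14865875e+01,  6.85481960e-02,
        2.87021423e-02,  1.81610929e-06]), 'position': array([ 161.30757779, -629.70278502,  205.48462963]), 'tool_rot': array([ 9.92148000e-01,  1.25069365e-01, -2.19212302e-06,  3.16168961e-05]), 'ft_force': array([-0.3446265 ,  0.15824978,  0.39711737]), 'torque': array([-0.02909305,  0.02110371, -0.01585025]), 'finger_gap': 94.19697189288267}
```

View pics/side0.png

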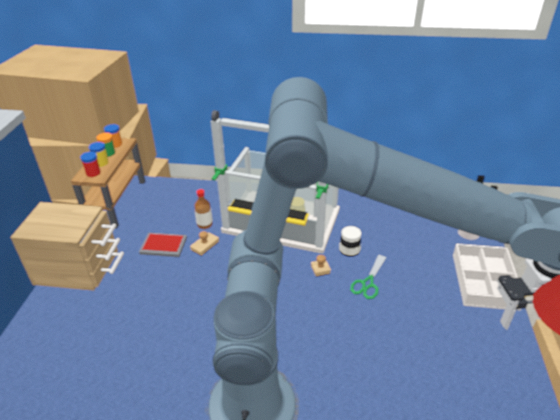

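View pics/top0.png

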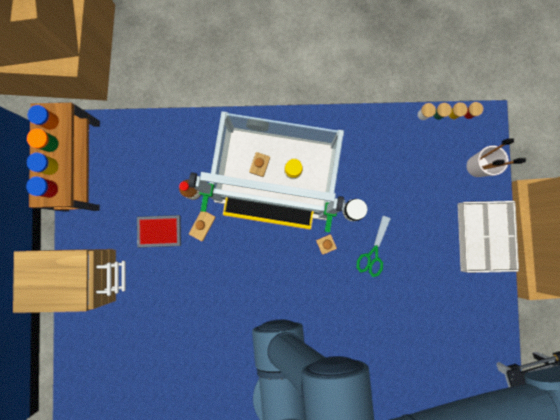

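```bash
python3 - <<'E'
import pickle,cv2
f=pickle.load(open("side0.pkl","rb"));c=f["color"][120:300,150:380,::-1]
cv2.imwrite("pics/side0z.png",cv2.resize(c,None,fx=3.3,fy=3.3,interpolation=cv2.INTER_NEAREST))
f=pickle.load(open("top0.pkl","rb"));c=f["color"][110:270,160:380,::-1]
cv2.imwrite("pics/top0z.png",cv2.resize(c,None,fx=3.5,fy=3.5,interpolation=cv2.INTER_NEAREST))
E
```

```text
(no output)
```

View pics/side0z.png

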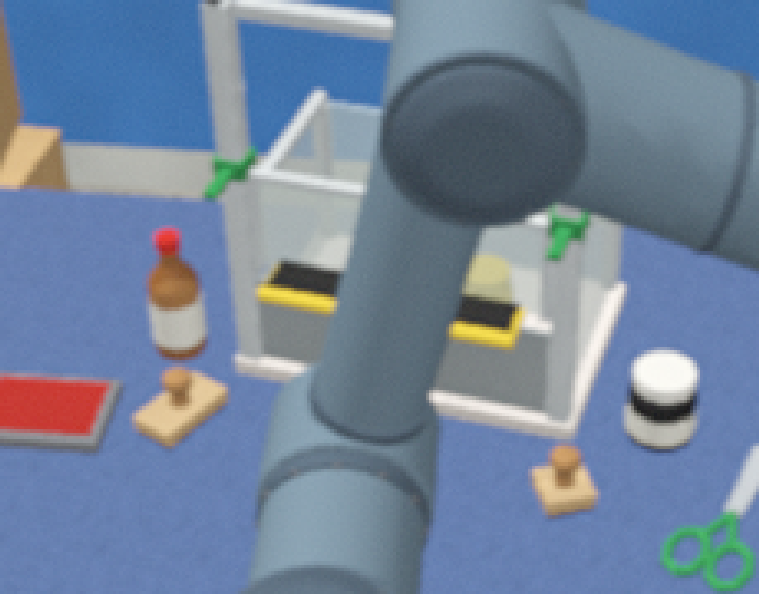

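View pics/top0z.png

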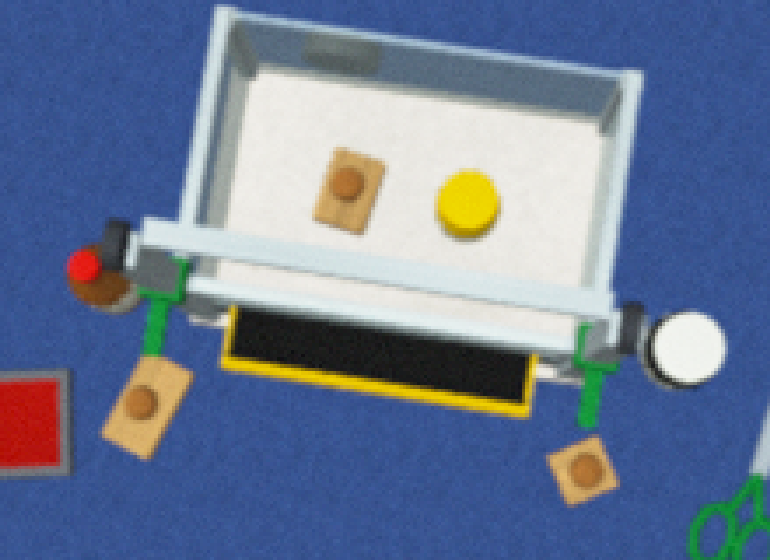

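The side view shows the lip (about px 228–308, row 205–215, partly hidden by the arm) and the green pointers at about (217,173) and (321,190). The top view shows the lip's front edge running from about (224,214) to (311,228), with nothing in front of it. Next I'll measure these points.

```bash
cat > h.py <<'E'
import numpy as np,cv2
def deproj(f,mask):
    v,u=np.nonzero(mask&(f["depth"]>0)); d=f["depth"][v,u]
    c=np.stack([(u-f["cx"])*d/f["fx"],(v-f["cy"])*d/f["fy"],d,np.ones_like(d)])
    return (np.linalg.inv(f["world_to_cam"])@c)[:3].T
def hsv(f): return cv2.cvtColor(f["color"],cv2.COLOR_RGB2HSV)
def yellow(f): h=hsv(f); return (h[...,0]>20)&(h[...,0]<33)&(h[...,1]>180)&(h[...,2]>110)
def green(f): h=hsv(f); return (h[...,0]>50)&(h[...,0]<80)&(h[...,1]>120)
def proj(f,P):
    c=np.asarray(f["world_to_cam"])@np.append(P,1); return np.array([f["fx"]*c[0]/c[2]+f["cx"],f["fy"]*c[1]/c[2]+f["cy"]])
E
python3 - <<'E'
import pickle; from h import *
for n,box in (("side",(150,215,340,240)),("top",(190,170,345,245))):
    f=pickle.load(open(n+"0.pkl","rb")); b=np.zeros((420,560),bool)
    for nm,m,bx in (("yel",yellow(f),(195,190,330,235)if n=="side" else (190,190,345,245)),("grn",green(f),(205,155,340,205)if n=="side" else (190,175,345,245))):
        b[:]=0;b[bx[1]:bx[3],bx[0]:bx[2]]=1
        k,lab,st,ce=cv2.connectedComponentsWithStats((m&b).astype(np.uint8),connectivity=8)
        for i in range(1,k):
            if st[i,4]<15: continue
            P=deproj(f,lab==i); print(n,nm,st[i],ce[i].round(1),"mean",np.median(P,0).round(1))
            for a,nn in ((0,"x"),(1,"y"),(2,"z")): print("   ",nn,np.percentile(P[:,a],[2,20,50,80,98]).round(1))
            if nm=="yel":
                # ends along y
                s=P[np.argsort(P[:,1])]; print("    -y end",s[:8].mean(0).round(1),"+y end",s[-8:].mean(0).round(1))
            else:
                s=P[np.argsort(P[:,0])]; print("    tip",s[:8].mean(0).round(1))
E
```

```text
side grn [213 165  14  15  70] [218.6 172.1] mean [621.  205.3 265.6]
    x [579.2 601.3 621.  628.1 645. ]
    y [185.8 192.2 205.3 212.  217.8]
    z [258.3 262.8 265.6 267.8 271.8]
    tip [583.  209.4 264.7]
side grn [317 186  10  12  67] [320.5 190.2] mean [ 560.7 -122.5  264.9]
    x [521.4 541.6 560.7 565.9 569.3]
    y [-139.7 -131.4 -122.5 -117.1 -112.7]
    z [255.5 262.2 264.9 267.7 272.7]
    tip [ 526.1 -118.2  263.9]
top yel [224 198  89  31 370] [267.5 218.8] mean [563.   45.5 155. ]
    x [537.5 547.5 563.  577.1 614.3]
    y [-82.9 -41.3  45.5 130.  168.2]
    z [147.5 152.1 155.  158.  161.4]
    -y end [573.1 -83.9 150.8] +y end [589.8 170.1 153.7]
top grn [199 184  15  28 141] [205.9 198.1] mean [620.5 206.9 268.3]
    x [585.7 598.4 620.5 630.8 652.3]
    y [185.9 192.  206.9 212.8 218.7]
    z [260.1 265.2 268.3 272.9 276.6]
    tip [586.1 212.1 266.8]
top grn [324 203  13  29 126] [328.  218.9] mean [ 555.8 -119.6  268.1]
    x [522.7 535.9 555.8 569.9 593.7]
    y [-138.2 -125.1 -119.6 -114.6 -109.8]
    z [262.1 265.5 268.1 272.6 276.9]
    tip [ 524.  -118.   267.2]
```

```bash
python3 - <<'E'
import pickle; from h import *
f=pickle.load(open("top0.pkl","rb")); m=yellow(f); b=np.zeros_like(m); b[205:235,218:318]=1
P=deproj(f,m&b)
yaw=-np.arctan2(62.,329.); 
for _ in range(3):
    ex=np.array([np.cos(yaw),np.sin(yaw)]); ey=np.array([-ex[1],ex[0]])
    a=P[:,:2]@ex; t=P[:,:2]@ey
    # front strip: robust line fit
    lo=np.percentile(a,3); s=(a<lo+20)
    k=np.polyfit(t[s],a[s],1); yaw+= -np.arctan(k[0]) if False else 0
print(yaw,k,"front strip a",np.percentile(a[s],[3,25,50,75,97]).round(1),"t",np.percentile(t[s],[0.5,50,99.5]).round(1),"z",np.median(P[s,2]))
tm=np.percentile(t[s],[.5,99.5]).mean(); am=np.median(a[s])
print("lip_edge approx",(ex*am+ey*tm).round(1))
g=green(f); 
tips=[(583,209.5),(524.5,-118)]
for p in ((620.5,206.2),(556.5,-120.8)): p=np.array(p);print("ptr a,t",p@ex,p@ey)
from rig import ctrl,ik
from scipy.spatial.transform import Rotation as R
E_=ex*am+ey*tm
for pit in (0,10,20,30,40):
  for sgn in (1,-1):
    p=np.radians(pit); z=np.array([ex[0]*np.cos(p),ex[1]*np.cos(p),np.sin(p)]); y=np.array([ey[0],ey[1],0])*sgn; x=np.cross(y,z)
    q=R.from_matrix(np.stack([x,y,z],1)).as_quat()
    out=[]
    for off,h in ((-120,115),(12,115),(12,260),(-120,260)):
        j=ik(np.append(E_+ex*off,h),q); out.append(None if j is None else np.round(j,2).tolist())
    print(pit,sgn,out)
E
```

```text
-0.18626538093096096 [-3.28238983e-03  5.43635933e+02] front strip a [537.9 540.4 543.  545.6 548.4] t [ 22.6 149.4 276.9] z 155.17716197521304
lip_edge approx [561.4  46.6]
ptr a,t 571.5808121443688 317.54380042504977
ptr a,t 569.2450263922873 -15.65215408958774
0 1 [None, [-0.06, 0.35, 2.41, 3.28, 1.2, 1.52], [-0.06, -0.23, 2.51, 3.34, 0.72, 1.42], None]
0 -1 [None, [-0.06, 0.35, 2.41, 3.28, 1.2, -1.62], [-0.06, -0.23, 2.51, 3.34, 0.72, -1.72], None]
10 1 [None, [-0.06, 0.54, 2.34, 3.27, 1.49, 1.54], [-0.06, -0.03, 2.49, 3.29, 1.06, 1.48], None]
10 -1 [None, [-0.06, 0.54, 2.34, 3.27, 1.49, -1.6], [-0.06, -0.03, 2.49, 3.29, 1.06, -1.66], None]
20 1 [[-2.04, 2.01, 2.45, 1.16, 1.4, 0.33], [-0.06, 0.71, 2.25, 3.26, 1.75, 1.55], [-0.06, 0.18, 2.43, 3.26, 1.39, 1.51], None]
20 -1 [[0.03, 0.74, 2.45, 3.36, 1.97, -1.56], [-0.06, 0.71, 2.25, 3.26, 1.75, -1.59], [-0.06, 0.18, 2.43, 3.26, 1.39, -1.64], None]
30 1 [[-2.13, 2.11, 2.34, 0.96, 1.39, 0.42], [-0.07, 0.86, 2.15, 3.25, 1.96, 1.55], [-0.07, 0.37, 2.34, 3.24, 1.67, 1.52], None]
30 -1 [[-2.13, 2.11, 2.34, 0.96, 1.39, -2.72], [-0.07, 0.86, 2.15, 3.25, 1.96, -1.59], [-0.07, 0.37, 2.34, 3.24, 1.67, -1.62], None]
40 1 [[-2.25, 2.22, 2.23, 0.76, 1.39, 0.53], [-0.08, 0.98, 2.04, 3.24, 2.14, 1.55], [-0.08, 0.53, 2.24, 3.23, 1.91, 1.53], [-2.25, 2.2, 2.49, 0.8, 1.21, 0.35]]
40 -1 [[-2.25, 2.22, 2.23, 0.76, 1.39, -2.61], [-0.08, 0.98, 2.04, 3.24, 2.14, -1.59], [-0.08, 0.53, 2.24, 3.23, 1.91, -1.61], [-0.02, 0.45, 2.49, 3.29, 2.07, -1.61]]
```

```bash
python3 - <<'E'
import numpy as np
from rig import ctrl,ik
from scipy.spatial.transform import Rotation as R
rng=np.random.default_rng(0); A=[];B=[]
for i in range(300):
    r=rng.uniform(350,850);h=rng.uniform(100,500);p=rng.uniform(-np.pi/2,0.3)
    z=np.array([np.cos(p),0,np.sin(p)]);y=np.array([0,1.,0]);x=np.cross(y,z)
    j=ik([r,0,h],R.from_matrix(np.stack([x,y,z],1)).as_quat())
    if j is None or abs(np.sin(j[0]))>.05: continue
    if abs(j[3])<.05: s5=j[4]
    elif abs(j[3]-np.pi)<.05: s5=-j[4]
    else: continue
    if np.cos(j[0])<0: continue
    a,b,c=j[1],j[1]+j[2],j[1]+j[2]+s5
    # unknown: r0,h0,L1s,L1c? L1, L2, L2perp, Lt
    A.append([1,0,np.sin(a),np.sin(b),np.cos(b),np.sin(c)]);B.append(r)
    A.append([0,1,np.cos(a),np.cos(b),-np.sin(b),np.cos(c)]);B.append(h)
s=np.linalg.lstsq(np.array(A),np.array(B),rcond=None);print(len(A)//2,s[0].round(1),s[1])
E
```

```text
Traceback (most recent call last):
numpy.linalg.LinAlgError: 1-dimensional array given. Array must be two-dimensional
```

```bash
python3 - <<'E'
import numpy as np
from rig import ctrl,ik
from scipy.spatial.transform import Rotation as R
for r,h,p in ((600,200,-np.pi/2),(600,200,-.8),(560,115,0),(560,200,.3),(650,300,-.4)):
  for sg in (1,-1):
    z=np.array([np.cos(p),0,np.sin(p)]);y=np.array([0,1.,0])*sg;x=np.cross(y,z)
    print(r,h,p,sg,np.round(ik([r,0,h],R.from_matrix(np.stack([x,y,z],1)).as_quat()),3) )
E
```

```text
600 200 -1.5707963267948966 1 [-0.189  0.135  1.695  0.     1.312 -1.76 ]
600 200 -1.5707963267948966 -1 [-0.189  0.135  1.695  0.     1.312  1.382]
600 200 -0.8 1 [-0.282 -0.271  2.231  0.442  0.47  -2.175]
600 200 -0.8 -1 [-0.282 -0.271  2.231  0.442  0.47   0.967]
560 115 0 1 [-0.414  0.311  2.49   2.705  1.26   1.713]
560 115 0 -1 [-0.414  0.311  2.49   2.705  1.26  -1.429]
560 200 0.3 1 [-0.395  0.315  2.464  2.765  1.535  1.708]
560 200 0.3 -1 [-0.395  0.315  2.464  2.765  1.535 -1.434]Traceback (most recent call last):
  File "<stdin>", line 7, in <module>
    return _wrapfunc(a, 'round', decimals=decimals, out=out)
    return _wrapit(obj, method, *args, **kwds)
    result = getattr(arr, method)(*args, **kwds)
TypeError: unsupported operand type(s) for *: 'NoneType' and 'float'
```

```bash
cat > fkm.py <<'E'
import numpy as np
from scipy.spatial.transform import Rotation as R
def rots(j):
    a=R.from_euler('z',j[0]);b=a*R.from_euler('y',j[1]);c=b*R.from_euler('y',j[2]);d=c*R.from_euler('z',j[3])*R.from_euler('y',j[4])
    return a,b,c,d,d*R.from_euler('z',j[5])
def A(j):
    a,b,c,d,e=[r.as_matrix() for r in rots(j)]
    return np.column_stack([[0,0,1],a[:,0],a[:,1],b[:,0],b[:,2],c[:,0],c[:,2],d[:,0],d[:,2]])
E
python3 - <<'E'
import numpy as np
from fkm import *
from rig import ctrl,ik
rng=np.random.default_rng(0); M=[];B=[];J=[]
o=ctrl.get_obs()
print(rots(o["joints"])[-1].as_quat(),o["tool_rot"])
while len(J)<25:
    p=np.array([rng.uniform(300,800),rng.uniform(-500,300),rng.uniform(150,500)]);q=R.random(random_state=rng.integers(1e9))
    if q.as_matrix()[2,2]>0.3: continue
    j=ik(p,q.as_quat())
    if j is None: continue
    J.append(j);M.append(A(j));B.append(p); 
    if len(J)<4: print((rots(j)[-1].inv()*q).as_rotvec())
s=np.linalg.lstsq(np.vstack(M),np.hstack(B),rcond=None);print(s[0].round(1),s[1])
E
```

```text
[ 6.13117183e-01  7.89991974e-01 -2.39065867e-05  2.08064566e-05] [ 9.92148000e-01  1.25069365e-01 -2.19212302e-06  3.16168961e-05]
[-2.46629547e-16 -1.23314773e-16  1.57079633e+00]
[1.23314773e-16 3.69944320e-16 1.57079633e+00]
[ 2.46629547e-16 -4.93259093e-16  1.57079633e+00]
[273.5   0.  112.6   0.  419.8  66.2 568.8   0.  280. ] [1.96983537e-24]
```

```bash
cat >> h.py <<'E'
from scipy.spatial.transform import Rotation as R
YAW=-0.186
ex=np.array([np.cos(YAW),np.sin(YAW),0]); ey=np.array([-ex[1],ex[0],0]); ez=np.array([0,0,1.])
LIP=np.array([561.4,46.6,0])
def quat(dyaw,pitch,sg=-1):
    a=YAW+np.radians(dyaw);p=np.radians(pitch)
    z=np.array([np.cos(a)*np.cos(p),np.sin(a)*np.cos(p),np.sin(p)]);y=np.array([-np.sin(a),np.cos(a),0])*sg;x=np.cross(y,z)
    return R.from_matrix(np.stack([x,y,z],1)).as_quat()
E
python3 - <<'E'
from h import *; from fkm import *
from rig import ctrl,ik
L=np.array([273.5,0,112.6,0,419.8,66.2,568.8,0,280.])
for dy in (-40,-30,-20,0,20,25,30,40):
  for pit in (-25,-15,-10,-5,0):
   for sg in (-1,1):
    q=quat(dy,pit,sg);z=R.from_quat(q).as_matrix()[:,2];az=z*[1,1,0];az/=np.linalg.norm(az)
    js=[]
    for off,h in ((-70,105),(0,105),(0,248),(0,240),(-70,240)):
        js.append(ik(LIP+ex*12+az*off+[0,0,h],q))
    if sum(j is None for j in js)<=1:
        print(dy,pit,sg,["-" if j is None else j.round(2).tolist() for j in js])
E
```

```text
-20 0 -1 [[0.36, 0.43, 2.32, 4.08, 1.33, -1.89], [0.21, 0.46, 2.25, 3.94, 1.26, -1.87], [0.21, 0.01, 2.34, 4.07, 1.02, -2.18], [0.21, 0.03, 2.33, 4.06, 1.03, -2.16], '-']
-20 0 1 [[0.36, 0.43, 2.32, 4.08, 1.33, 1.26], [0.21, 0.46, 2.25, 3.94, 1.26, 1.27], [0.21, 0.01, 2.34, 4.07, 1.02, 0.96], [0.21, 0.03, 2.33, 4.06, 1.03, 0.98], '-']
0 0 -1 [[-0.02, 0.33, 2.53, 3.32, 1.3, -1.62], [-0.06, 0.39, 2.4, 3.28, 1.22, -1.62], [-0.06, -0.18, 2.51, 3.33, 0.76, -1.71], [-0.06, -0.15, 2.51, 3.33, 0.79, -1.7], '-']
0 0 1 [[-2.24, 2.2, 2.53, 1.58, 1.09, -0.02], [-0.06, 0.39, 2.4, 3.28, 1.22, 1.52], [-0.06, -0.18, 2.51, 3.33, 0.76, 1.43], [-0.06, -0.15, 2.51, 3.33, 0.79, 1.44], '-']
30 0 -1 [[-0.75, 0.33, 2.54, 2.04, 1.44, -1.33], [-0.52, 0.39, 2.4, 2.25, 1.35, -1.3], [-0.52, -0.18, 2.51, 2.1, 1.08, -0.89], [-0.52, -0.15, 2.51, 2.12, 1.09, -0.92], '-']
30 0 1 [[-0.75, 0.33, 2.54, 2.04, 1.44, 1.81], [-0.52, 0.39, 2.4, 2.25, 1.35, 1.84], [-0.52, -0.18, 2.51, 2.1, 1.08, 2.25], [-0.52, -0.15, 2.51, 2.12, 1.09, 2.22], '-']
40 -25 -1 [[-0.74, -0.09, 2.5, 1.49, 1.04, -0.75], [-0.54, 0.04, 2.38, 1.64, 0.9
[... 867 characters left out ...]
.1, 2.5], '-']
40 -5 -1 [[-0.83, 0.27, 2.47, 1.75, 1.4, -1.17], [-0.61, 0.33, 2.36, 1.95, 1.3, -1.15], [-0.61, -0.17, 2.44, 1.8, 1.17, -0.72], [-0.61, -0.15, 2.43, 1.81, 1.18, -0.75], '-']
40 -5 1 [[-0.83, 0.27, 2.47, 1.75, 1.4, 1.97], [-0.61, 0.33, 2.36, 1.95, 1.3, 1.99], [-0.61, -0.17, 2.44, 1.8, 1.17, 2.42], [-0.61, -0.15, 2.43, 1.81, 1.18, 2.39], '-']
40 0 -1 [[-0.83, 0.37, 2.44, 1.79, 1.5, -1.25], [-0.61, 0.42, 2.34, 1.99, 1.41, -1.22], [-0.61, -0.09, 2.43, 1.89, 1.25, -0.82], [-0.61, -0.07, 2.43, 1.9, 1.26, -0.85], '-']
40 0 1 [[-0.83, 0.37, 2.44, 1.79, 1.5, 1.89], [-0.61, 0.42, 2.34, 1.99, 1.41, 1.92], [-0.61, -0.09, 2.43, 1.89, 1.25, 2.32], [-0.61, -0.07, 2.43, 1.9, 1.26, 2.29], '-']
```

```bash
python3 - <<'E'
import pickle; from h import *; from fkm import *
for n in ("top","side"):
    f=pickle.load(open(n+"0.pkl","rb")); P=deproj(f,np.ones((420,560),bool)); C=f["color"][f["depth"]>0].astype(int)
    L=P-LIP; a=L@ex; t=L@ey
    dark=(C.max(1)<70)
    s=dark&(a>10)&(a<40)&(abs(t)<115)&(P[:,2]>100)&(P[:,2]<200)
    print(n,"strip",s.sum(),np.median(P[s,2]),P[s,2].mean(), "std",P[s,2].std())
    s=(a<-60)&(a>-100)&(abs(t)<90)&(P[:,2]<40); print("table",s.sum(),np.median(P[s,2]))
    h=hsv(f)[f["depth"]>0]; g=(h[:,0]>50)&(h[:,0]<80)&(h[:,1]>120)
    for sd in (1,-1):
        s=g&(abs(t-sd*168)<14)&(abs(a-5)<25)&(P[:,2]>200); print("ptr",sd,s.sum(),np.median(P[s,2]),P[s,2].mean(),np.median(t[s]),np.percentile(a[s],[2,98]))
# path sim
L=np.array([273.5,0,112.6,0,419.8,66.2,568.8,0,280.])
def pts(j):
    tip=A(j)@L; Rm=(rots(j)[-1]*R.from_euler('z',np.pi/2)).as_matrix()
    W=tip-280*Rm[:,2]
    B=[tip+Rm@np.array([sx*37.5,sy*88.5,-97]) for sx in(1,-1) for sy in (1,-1)]
    return tip,W,np.array(B)
q0=[-1.494,0.245,1.558,0,1.339,-0.174]
Q=[q0,[-1.494,-.3,1.9,0,1.339,-.174],[-0.3,-.3,2.5,3.32,1.9,-1.62],[-0.02,.33,2.53,3.32,1.75,-1.62],[-0.02,.33,2.53,3.32,1.3,-1.62]]
for k in range(4):
    for u in np.linspace(0,1,6):
        j=np.array(Q[k])*(1-u)+np.array(Q[k+1])*u; tip,W,B=pts(j)
        d=(np.vstack([tip,B])-LIP)@ex
        print(k,round(u,1),"tip",tip.round(),"W",W.round(),"minz",B[:,2].min().round(),"max a",d.max().round())
E
```

```text
top strip 810 157.89620336952282 157.89393970888247 std 2.6863457668570274
table 679 -0.277650148774228
ptr 1 73 266.4491459514534 266.5728589169345 167.73090085632452 [-7.38591085 28.6932738 ]
ptr -1 72 266.85415921866127 266.8929619149873 -167.0068427393985 [-7.67286917 29.67561287]
side strip 161 155.01875420770364 155.2446472128128 std 2.262580921380173
table 35 -2.9146574851743026
ptr 1 33 265.33284802144567 264.79254441344926 165.62034383258398 [-13.50755281  29.52014545]
ptr -1 30 263.76700199381065 264.29838543238327 -167.71184429463594 [-10.39632706  29.43749902]
0 0.0 tip [ 161. -629.  205.] W [ 161. -630.  485.] minz 302.0 max a -197.0
0 0.2 tip [ 159. -604.  236.] W [ 159. -592.  516.] minz 330.0 max a -204.0
0 0.4 tip [ 157. -576.  263.] W [ 156. -553.  542.] minz 352.0 max a -213.0
0 0.6 tip [ 155. -547.  285.] W [ 152. -513.  563.] minz 370.0 max a -221.0
0 0.8 tip [ 153. -518.  304.] W [ 149. -473.  580.] minz 384.0 max a -230.0
0 1.0 tip [ 151. -489.  317.] W [ 146. -433.  592.] minz 394.0 max a -239.0
1 0.0 tip [ 151. -489.  317.] W [ 146. -433.  592.] minz 394.0 ma
[... 495 characters left out ...]
max a -113.0
2 0.4 tip [449. -20. 433.] W [301.  57. 208.] minz 325.0 max a -98.0
2 0.6 tip [470.   2. 367.] W [284.  76. 171.] minz 268.0 max a -82.0
2 0.8 tip [480.  28. 299.] W [261.  93. 137.] minz 209.0 max a -77.0
2 1.0 tip [478.  54. 229.] W [233. 108. 106.] minz 152.0 max a -83.0
3 0.0 tip [478.  54. 229.] W [233. 108. 106.] minz 152.0 max a -83.0
3 0.2 tip [488.  53. 206.] W [233. 108. 106.] minz 136.0 max a -73.0
3 0.4 tip [496.  53. 182.] W [233. 108. 106.] minz 120.0 max a -65.0
3 0.6 tip [502.  53. 158.] W [233. 108. 106.] minz 103.0 max a -59.0
3 0.8 tip [506.  54. 133.] W [233. 108. 106.] minz 86.0 max a -56.0
3 1.0 tip [508.  55. 108.] W [233. 108. 106.] minz 70.0 max a -54.0
```

```bash
python3 - <<'E'
from h import *; from fkm import *
L=np.array([273.5,0,112.6,0,419.8,66.2,568.8,0,280.])
def pts(j):
    tip=A(j)@L; Rm=(rots(j)[-1]*R.from_euler('z',np.pi/2)).as_matrix()
    W=tip-280*Rm[:,2]
    B=[tip+Rm@np.array([sx*37.5,sy*88.5,-97]) for sx in(1,-1) for sy in (1,-1)]
    return tip,W,np.array(B)
q0=[-1.494,0.245,1.558,0,1.339,-0.174]
Q=[q0,[-1.2,-.4,2.1,.6,1.5,-.5],[-0.9,-.4,2.5,3.32,1.9,-1.62],[-0.02,-.1,2.53,3.32,1.9,-1.62],[-0.02,.33,2.53,3.32,1.75,-1.62]]
for k in range(4):
    for u in np.linspace(0,1,6):
        j=np.array(Q[k])*(1-u)+np.array(Q[k+1])*u; tip,W,B=pts(j)
        d=(np.vstack([tip,B])-LIP)@ex
        print(k,round(u,1),"tip",tip.round(),"W",W.round(),"minz",B[:,2].min().round(),"max a",d.max().round())
E
```

```text
0 0.0 tip [ 161. -629.  205.] W [ 161. -630.  485.] minz 302.0 max a -197.0
0 0.2 tip [ 224. -563.  228.] W [ 191. -570.  506.] minz 319.0 max a -153.0
0 0.4 tip [ 278. -491.  248.] W [ 215. -509.  520.] minz 330.0 max a -118.0
0 0.6 tip [ 325. -415.  265.] W [ 232. -446.  527.] minz 336.0 max a -92.0
0 0.8 tip [ 362. -337.  279.] W [ 242. -384.  528.] minz 336.0 max a -77.0
0 1.0 tip [ 390. -258.  290.] W [ 247. -325.  521.] minz 332.0 max a -71.0
1 0.0 tip [ 390. -258.  290.] W [ 247. -325.  521.] minz 332.0 max a -71.0
1 0.2 tip [ 481. -167.  364.] W [ 261. -298.  477.] minz 335.0 max a -39.0
1 0.4 tip [ 508. -123.  473.] W [ 270. -267.  434.] minz 376.0 max a -21.0
1 0.6 tip [ 470. -134.  568.] W [ 276. -233.  393.] minz 437.0 max a -56.0
1 0.8 tip [ 383. -181.  612.] W [ 276. -198.  354.] minz 488.0 max a -102.0
1 1.0 tip [ 267. -232.  587.] W [ 271. -160.  316.] minz 472.0 max a -150.0
2 0.0 tip [ 267. -232.  587.] W [ 271. -160.  316.] minz 472.0 max a -150.0
2 0.2 tip [ 317. -193.  562.] W [ 295. -110.  296.] minz 448.0 max a -124.0
2 0.4 tip [ 359. -142.  537.] W [308. -56. 275.] minz 423.0 max a -112.0
2 0.6 tip [392. -82. 511.] W [310.  -0. 256.] minz 397.0 max a -113.0
2 0.8 tip [412. -15. 484.] W [301.  55. 236.] minz 372.0 max a -128.0
2 1.0 tip [419.  57. 456.] W [282. 107. 217.] minz 346.0 max a -142.0
3 0.0 tip [419.  57. 456.] W [282. 107. 217.] minz 346.0 max a -142.0
3 0.2 tip [440.  56. 415.] W [276. 107. 193.] minz 309.0 max a -121.0
3 0.4 tip [456.  56. 371.] W [268. 107. 170.] minz 270.0 max a -105.0
3 0.6 tip [469.  55. 325.] W [258. 107. 148.] minz 231.0 max a -93.0
3 0.8 tip [476.  54. 277.] W [246. 108. 126.] minz 192.0 max a -86.0
3 1.0 tip [478.  54. 229.] W [233. 108. 106.] minz 152.0 max a -83.0
```

```bash
python3 - <<'E'
from h import *
from rig import ctrl,hand,ik,viewer
hand.command_gripper(0,5)
for q in ([-1.2,-.4,2.1,.6,1.5,-.5],[-0.9,-.4,2.5,3.32,1.9,-1.62],[-0.02,-.1,2.53,3.32,1.9,-1.62],[-0.02,.33,2.53,3.32,1.75,-1.62]):
    ctrl.goto_joints(q); o=ctrl.get_obs(); print(round(o["time_s"],2),o["position"].round(),o["ft_force"].round(2))
j=ik(LIP-ex*52+[0,0,108],quat(0,0)); print(j)
if j is not None and abs(j-np.array([-0.02,.33,2.53,3.32,1.3,-1.62])).max()<.15:
    ctrl.goto_joints(j)
o=ctrl.get_obs(); print(o["time_s"],o["position"].round(1),o["ft_force"].round(2),o["finger_gap"])
for n in ("side","top"):
    f=viewer.grab_frame(n); cv2.imwrite(f"pics/{n}1.png",f["color"][:,:,::-1])
E
```

```text
3.82 [ 390. -259.  290.] [-0.39  0.02 -0.  ]
6.13 [ 268. -232.  587.] [ 0.64  0.07 -0.11]
7.43 [419.  57. 457.] [ 1.47 -0.41 -0.44]
8.33 [479.  54. 230.] [0.51 0.6  0.29]
[-0.01964384  0.32149317  2.52821719  3.31515213  1.28305945 -1.62050912]
8.875 [510.9  56.1 109.9] [-0.53 -0.14 -0.43] 0.28093812942558366
```

View pics/side1.png

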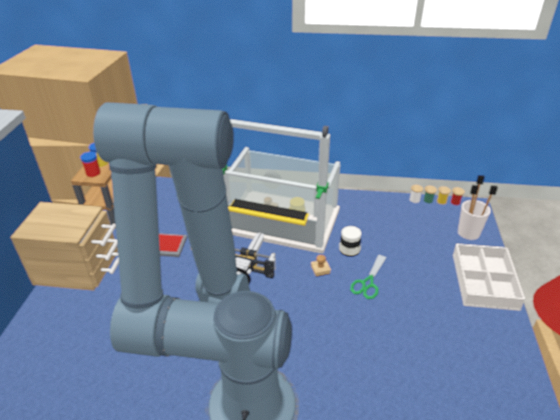

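View pics/top1.png

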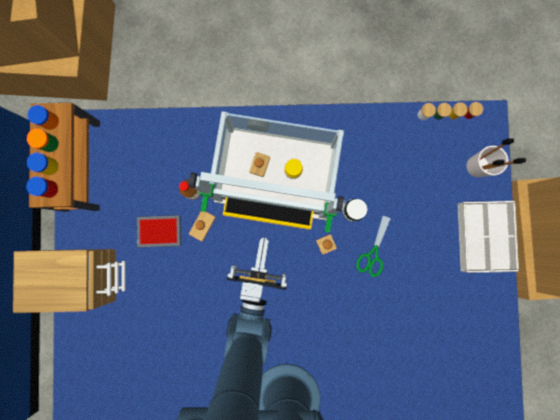

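```bash
cat >> h.py <<'E'
def lipmeas(f):
    P=deproj(f,np.ones((420,560),bool)); C=f["color"][f["depth"]>0].astype(int)
    L=P-LIP; a=L@ex; t=L@ey
    s=(C.max(1)<70)&(a>8)&(a<42)&(abs(t)<118)&(P[:,2]>100)&(P[:,2]<320)&(abs(t)>25)
    z=P[s,2]; m=np.median(z); z=z[abs(z-m)<8]
    h=hsv(f)[f["depth"]>0]; g=(h[:,0]>50)&(h[:,0]<80)&(h[:,1]>120)
    pt=[np.median(P[g&(abs(t-sd*168)<14)&(abs(a-5)<25)&(P[:,2]>200),2]) for sd in (1,-1)]
    return z.mean(),len(z),pt
E
python3 - <<'E'
from h import *
from rig import ctrl,hand,ik,viewer
B=LIP+ex*12
ctrl.line_to(B+[0,0,108],v=80)
o=ctrl.get_obs(); print(o["time_s"],o["position"].round(1),o["ft_force"].round(2))
f0=o["ft_force"][2]; z=116
ctrl.line_to(B+[0,0,z],v=60)
while z<150:
    ctrl.line_to(B+[0,0,z],v=30); o=ctrl.get_obs(); df=o["ft_force"][2]-f0
    print(z,round(o["time_s"],2),o["position"].round(1),o["ft_force"].round(2))
    if df<-1.5: break
    z+=2
for n in ("side","top"):
    f=viewer.grab_frame(n); cv2.imwrite(f"pics/{n}2.png",f["color"][:,:,::-1]); print(n,lipmeas(f))
E
```

```text
9.925 [572.7  44.5 107.6] [ 0.1   0.21 -0.32]
116 10.46 [573.1  44.4 115.7] [-0.39  0.54  0.76]
118 10.71 [573.2  44.4 118.1] [-0.37 -0.39 -0.63]
120 10.96 [573.2  44.4 120.2] [ 0.63 -0.4  -0.55]
122 11.21 [573.2  44.4 122.2] [ 0.24  1.13 -0.28]
124 11.46 [573.3  44.4 124.2] [ 0.75 -0.15  0.06]
126 11.71 [573.2  44.4 126.2] [ 0.02 -0.61 -0.9 ]
128 11.96 [573.2  44.4 128.2] [-0.7   0.5  -0.41]
130 12.21 [573.2  44.4 130.1] [ 0.01 -0.08 -0.9 ]
132 12.46 [573.   44.4 131.4] [ 1.47 -1.07 -4.02]
side (np.float64(156.9193822633893), 324, [np.float64(nan), np.float64(264.73218988276574)])
top (np.float64(159.01276295565788), 743, [np.float64(266.3197868220093), np.float64(266.818372710296)])
  return _methods._mean(a, axis=axis, dtype=dtype,
  ret = ret.dtype.type(ret / rcount)
```

```bash
python3 - <<'E' 2>/dev/null
from h import *
from rig import ctrl,hand,ik,viewer
B=LIP+ex*12
for z in (180,238):
    ctrl.line_to(B+[0,0,z],v=60); o=ctrl.get_obs(); print(round(o["time_s"],2),o["position"].round(1),o["ft_force"].round(2))
for k in range(2):
  for n in ("side","top"):
    f=viewer.grab_frame(n); print(n,lipmeas(f))
    c=f["color"][110:270,150:360,::-1] 
    cv2.imwrite(f"pics/{n}3.png",cv2.resize(c,None,fx=3.5,fy=3.5,interpolation=cv2.INTER_NEAREST))
o=ctrl.get_obs(); print(round(o["time_s"],2),o["position"].round(1),o["ft_force"].round(2))
E
```

```text
13.51 [573.5  44.4 180.8] [-0.31 -0.79 -0.49]
14.62 [573.2  44.4 238.2] [-0.7   0.11 -1.53]
side (np.float64(263.33505299704865), 349, [np.float64(264.4432978123207), np.float64(264.56399103496165)])
top (np.float64(265.706048221099), 878, [np.float64(266.0090674318609), np.float64(267.2834780704717)])
side (np.float64(263.6687454441049), 344, [np.float64(263.90982933382645), np.float64(264.3654261373225)])
top (np.float64(265.82691229158553), 878, [np.float64(267.2393286107008), np.float64(266.59524448789625)])
14.82 [573.4  44.4 238.2] [-0.81  0.02 -1.24]
```

View pics/side3.png

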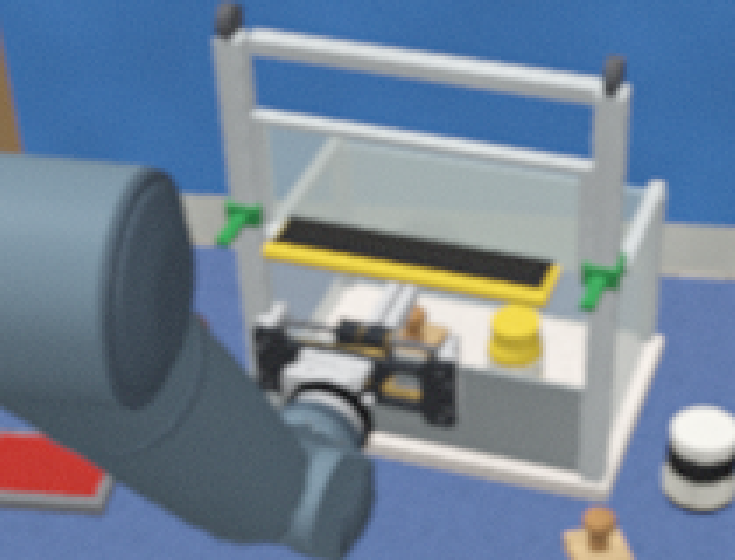

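View pics/top3.png

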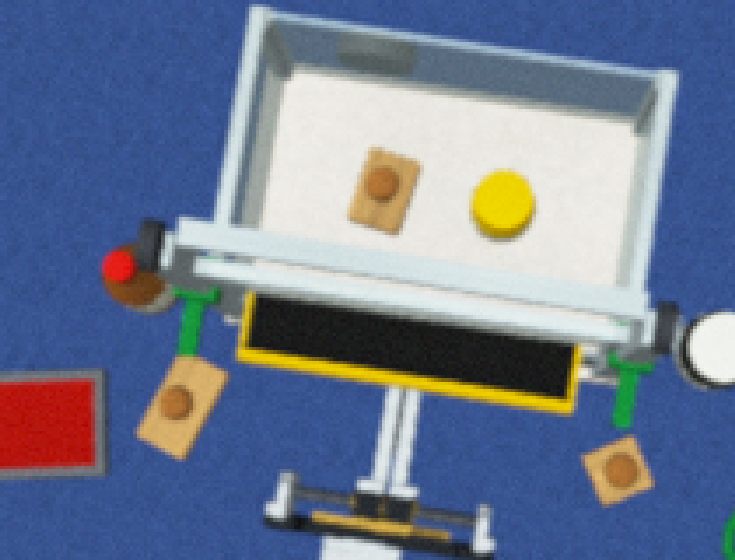

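```bash
python3 - <<'E' 2>/dev/null
from h import *
import pickle
from rig import ctrl,hand,ik,viewer
B=LIP+ex*12
ctrl.line_to(B+[0,0,245],v=20); ctrl.hold(.2); o=ctrl.get_obs(); print(round(o["time_s"],2),o["position"].round(1),o["ft_force"].round(2))
F={"side":[],"top":[]}
for k in range(4):
  for n in ("side","top"):
    f=viewer.grab_frame(n); F[n].append(f)
pickle.dump(F,open("F4.pkl","wb"))
for n in F:
    ms=[lipmeas(f) for f in F[n]]; print(n,np.mean([m[0] for m in ms]),np.mean([m[2] for m in ms],0))
# silhouette fits
def hull(f,pts): 
    m=np.zeros((420*8,560*8),np.uint8)
    q=np.array([(proj(f,p)+.5)*8 for p in pts]).astype(np.int32); cv2.fillConvexPoly(m,cv2.convexHull(q),1); return cv2.resize(m.astype(np.float32),(560,420),interpolation=cv2.INTER_AREA)
def box(c,a0,a1,t0,t1,z0,z1): return [LIP*[1,1,0]+ex*a+ey*t+ez*z for a in(a0,a1) for t in (t0,t1) for z in (z0,z1)]
for n in F:
    f=F[n][-1]; col=np.mean([g["color"].astype(float) for g in F[n]],0)
    G=np.clip((col[...,1]-np.maximum(col[...,0],col[...,2]))/60,0,1)
    for sd in (1,-1):
        P=deproj(f,green(f)); L=P-LIP; 
        c=proj(f,LIP+ey*sd*168+ez*263); 
        ys,xs=np.mgrid[:420,:560]; w=(abs(xs-c[0])<14)&(abs(ys-c[1])<14)
        best=[]
        for zm in np.arange(256,270,.5):
          for da in (-11,-9,-7,-5,-3):
            for dt in (-3,0,3):
                # use only pointer front portion a in [da, 25]
                m=hull(f,box(0,da,30,sd*168-7+dt,sd*168+7+dt,zm-4,zm+4))
                roi=w&(m>=0)
                # ignore collar region: pixels covered by projected collar
                k=hull(f,box(0,30,70,sd*168-22,sd*168+22,zm-25,zm+25))>0
                best.append((((m-G)**2)[roi&~k].sum(),zm,da,dt))
        best.sort(); print(n,sd,[tuple(np.round(b,2)) for b in best[:4]])
E
```

```text
15.53 [573.2  44.4 245.3] [-1.04 -0.11 -0.69]
side 270.57489463809463 [264.35476831 264.60303501]
top 272.85749778836265 [266.62596197 266.87368751]
side 1 [(np.float64(0.31), np.float64(258.0), np.float64(-3.0), np.float64(3.0)), (np.float64(0.32), np.float64(259.5), np.float64(-3.0), np.float64(3.0)), (np.float64(0.34), np.float64(259.0), np.float64(-3.0), np.float64(3.0)), (np.float64(0.42), np.float64(258.5), np.float64(-3.0), np.float64(3.0))]
side -1 [(np.float64(0.43), np.float64(261.5), np.float64(-5.0), np.float64(0.0)), (np.float64(0.48), np.float64(262.0), np.float64(-5.0), np.float64(0.0)), (np.float64(0.5), np.float64(261.0), np.float64(-5.0), np.float64(0.0)), (np.float64(0.54), np.float64(260.5), np.float64(-3.0), np.float64(0.0))]
top 1 [(np.float64(4.33), np.float64(265.5), np.float64(-9.0), np.float64(0.0)), (np.float64(4.59), np.float64(267.5), np.float64(-9.0), np.float64(0.0)), (np.float64(4.79), np.float64(264.0), np.float64(-9.0), np.float64(0.0)), (np.float64(4.86), np.float64(263.0), np.float64(-9.0), np.float64(0.0))]
top -1 [(np.float64(3.47), np.float64(258.5), np.float64(-7.0), np.float64(0.0)), (np.float64(3.54), np.float64(258.0), np.float64(-9.0), np.float64(0.0)), (np.float64(3.66), np.float64(257.0), np.float64(-7.0), np.float64(0.0)), (np.float64(3.79), np.float64(261.5), np.float64(-9.0), np.float64(0.0))]
```

```bash
python3 - <<'E' 2>/dev/null
from h import *
import pickle
F=pickle.load(open("F4.pkl","rb"))
for n in F:
    f=dict(F[n][0]); f["depth"]=np.mean([g["depth"] for g in F[n]],0); f["color"]=np.mean([g["color"] for g in F[n]],0).astype(np.uint8)
    print(n,"std1",np.std([g["depth"][300,300] for g in F[n]]))
    gm=green(f); er=cv2.erode(gm.astype(np.uint8),np.ones((1,3),np.uint8))>0
    for nm,m in (("all",gm),("er",er)):
        P=deproj(f,m);L=P-LIP;a=L@ex;t=L@ey
        for sd in (1,-1):
            s=(abs(t-sd*168)<14)&(a>-12)&(a<26)&(P[:,2]>200)
            print(nm,sd,s.sum(),np.percentile(P[s,2],[5,25,50,75,95]).round(1))
            o=np.argsort(a[s]); 
            if nm=="all" and n=="side": print(np.c_[a[s],(t[s]-sd*168),P[s,2]][o].round(0).astype(int).tolist())
E
```

```text
side std1 5.2044535
all 1 28 [262.2 263.5 264.4 265.1 266. ]
[[-12, -4, 262], [-12, -1, 262], [-9, -3, 264], [-9, 0, 263], [-7, -6, 264], [-6, -2, 265], [-5, 2, 264], [-3, -7, 265], [0, -2, 262], [0, -6, 266], [1, -2, 265], [1, 1, 264], [5, 0, 266], [7, -3, 265], [7, 4, 263], [7, -6, 265], [11, 2, 265], [12, -1, 265], [14, -3, 264], [16, -6, 264], [17, 2, 265], [20, -4, 264], [21, 0, 267], [21, 0, 263], [23, -6, 263], [23, 4, 264], [24, -2, 265], [26, -5, 265]]
all -1 27 [262.5 263.9 264.5 264.9 265.6]
[[-8, -2, 263], [-7, 5, 264], [-7, 1, 261], [-6, 2, 264], [-6, -4, 266], [-5, -1, 264], [-2, 3, 265], [0, 0, 264], [1, -3, 264], [2, 4, 266], [5, -2, 265], [5, -4, 265], [9, 3, 264], [10, 0, 265], [10, -3, 265], [14, -2, 266], [15, 1, 265], [16, 4, 263], [19, 2, 265], [20, 5, 264], [20, -4, 262], [21, -4, 265], [22, 0, 264], [23, -6, 264], [24, 3, 265], [24, 0, 266], [26, 7, 263]]
er 1 14 [262.6 264.2 264.9 265.1 266.1]
er -1 14 [263.4 264.1 264.7 264.9 265.6]
top std1 2.0639188
all 1 65 [263.5 265.9 266.8 267.4 268.5]
all -1 62 [265.  265.9 266.8 267.4 268.5]
er 1 40 [264.8 266.  266.8 267.3 268.2]
er -1 36 [264.4 265.9 266.7 267.5 268.7]
```

```bash
python3 - <<'E' 2>/dev/null
from h import *
import pickle
from rig import ctrl,hand,ik,viewer
B=LIP+ex*12
ctrl.line_to(B+[0,0,245.5],v=5); ctrl.hold(.2); o=ctrl.get_obs(); print(round(o["time_s"],2),o["position"].round(1),o["ft_force"].round(2))
ctrl.line_to(B+[0,0,235],v=20)
ctrl.line_to(B+[0,0,108],v=80)
ctrl.line_to(LIP-ex*52+[0,0,108],v=80)
ctrl.goto_joints([-0.02,.33,2.53,3.32,1.75,-1.62])
o=ctrl.get_obs(); print(round(o["time_s"],2),o["position"].round(1),o["ft_force"].round(2))
F={"side":[],"top":[]}
for k in range(4):
  for n in ("side","top"): F[n].append(viewer.grab_frame(n))
for n in F:
    ms=[lipmeas(f) for f in F[n]]; print(n,np.mean([m[0] for m in ms]),ms[0][1],np.mean([m[2] for m in ms],0))
    cv2.imwrite(f"pics/{n}5.png",F[n][0]["color"][:,:,::-1])
E
```

```text
16.38 [573.2  44.4 245.3] [ 2.71 -0.03 -3.73]
20.27 [478.9  54.  228.7] [-0.01 -0.87 -0.18]
side 270.53393790291216 341 [         nan 264.40660085]
top 272.8513690655212 888 [266.51855548 266.9304426 ]
```

View pics/side5.png

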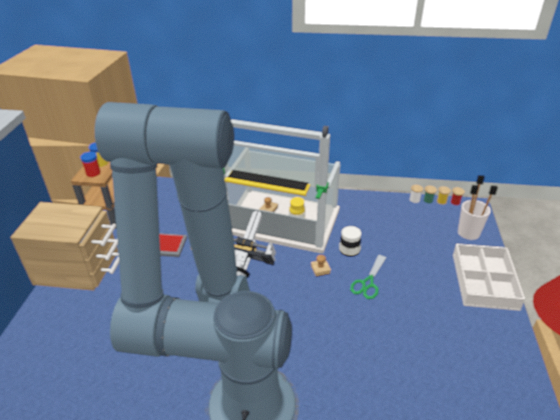

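View pics/top5.png

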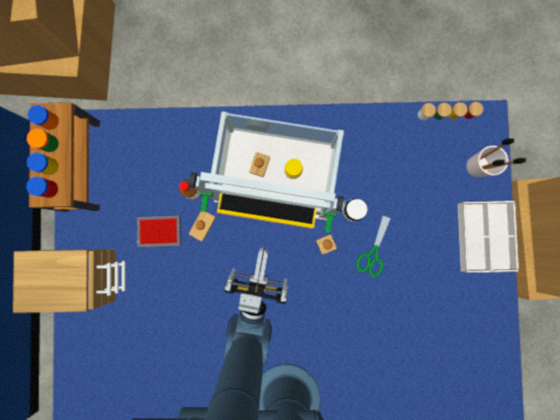

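In the last pictures the lip (side view, about (267,183)) is level with the visible pointer. The hand is clear of it and the loose things look unmoved. I'm handing the job in.

```bash
python3 - <<'E'
from rig import ctrl
ctrl.job_done(); print(ctrl.get_obs()["time_s"])
E
```

```text
the job is handed in; nothing more can be done
the job is handed in; nothing more can be done
```

The window is up with its lip level with the green pointers, and the job was handed in at about 21 s on the robot's clock. I pushed with the shut fingertips under the middle of the lip, raised it from about 147 mm to about 262.4 mm, then lowered the hand and backed it away.

- **Height:** after the hand left, the top camera put the lip at 262.4 mm and the marked height at 262.7 mm, about 0.4 mm low. The side camera reads everything about 2.3 mm lower, but shows the same gap between lip and mark. The cameras' calibration is only good to about 2 mm, so this comparison within each camera is the better evidence.
- **Standing still:** the lip read the same before and after the hand was taken away, to within 0.1 mm. A last nudge meant to raise it 0.5 mm built up about 4 N without moving it, and I left it there.
- **Touching:** the largest upward push I read was about 4 N. I saw no sign that the glass, frame or loose things were touched or had moved. I judged that from the pictures and did not measure it.
- **Failed checks:** a fit to the pointers' outlines gave scattered heights (257–267 mm), so I did not use it. In the last side pictures the arm hid the +y pointer.

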